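# Click the dive tally round to its arrow

### The arm

A 7-joint arm with a two-finger parallel gripper is mounted at the origin on the work surface. World frame = base frame: x ahead of the robot, y to its left, z up, the work surface at z = 0. Lengths are in m, angles in rad, forces in N, time in s.
With the tool pointing down it reaches from about 0.425 to 0.825 m from the base axis. Payload 3.6 kg.
Tool frame: the origin (TCP) lies between the finger pads; the fingertips stand 25 mm ahead of it and the grasp point (between the pads) lies 6 mm ahead of it; z points along the fingers, y is the line along which they close (so a half turn about z gives the same grasp; the last joint's range is limited). The gripper opens to 85 mm and grips with 20 to 120 N. Pads are 22 mm wide; open, the fingers measure 114 mm over their backs; the gripper's body (76 mm by 85 mm) begins 54 mm behind the grasp point. The pads swing forward as they close: fully open they stand 13 mm farther back than shut.
Start: joints at [-1.29, 0.615, -0.013, 1.423, 0.008, 1.103, -0.04], TCP at [0.196, 0.62, 0.219] pointing down, gripper open.
Joint ranges: [-3.12, 3.12], [-0.3, 2.06], [-1.34, 1.32], [0.26, 2.42], [-1.36, 4.5], [0.01, 1.98], [-2.84, 2.84]. Speed limits (rad/s): [2.79, 2.79, 3.14, 3.14, 3.14, 3.14, 3.14].

### API

Orientations are given as [roll, pitch, yaw] about the fixed x, y, z axes, in that order (R = Rz(yaw) Ry(pitch) Rx(roll)).
In Python, from bench import r, cams gives the robot as it stands.
- The arm moves only by the shell command python3 -m handwheel 'ROWS' [FORCE]. ROWS is text: rows parted by semicolons, each of 7 numbers parted by spaces: the closure in counts, from 0 (fully open) to 255 (shut), then the shift along the tool's x, y, z in cm, then the turn, a rotation vector about the tool's x, y, z in degrees. A call has 1 to 10 rows; each row is the pose to reach, as a shift and turn from the pose commanded when the call began, along the tool's axes at that moment; what a row does not reach only later rows make up. A row lasts 1/8 s, in which the tool goes at most 62.5 mm and 10.7 degrees, less where a joint would pass 70% of its speed; a pose out of reach is approached as far as the arm can. A call with a gripper value outside its range is refused whole. The fingers move at their own pace and stop on an object; FORCE is the grip in N (left out, the last holds). Time passes only in rows, so rows that repeat a pose let the fingers close. It gives the time, the measured TCP pose, the force, the opening and the grip force at its end, in the units of the state.
- r.get_obs(): the state, without advancing time (a new reading comes with each control period).
- cams.capture(name): name is "side" or "top" or "wrist"; returns the picture (384x512x3 uint8, red, green, blue); there is no depth.
- cams.calibration(name): a dict with "fx", "fy", "cx", "cy" (pixels), "distortion" ([k1, k2, p1, p2, k3] as OpenCV has them; the pictures are not rectified), "R" (3x3) and "t" (3): a world point X has camera coordinates R X + t. Camera axes: x right, y down, z forward; pixel columns grow to the right and rows downward; lengths in m; the calibration is good to about 2 mm. A picture is of the moment at which its call begins: read the wrist's pose just before it. calibration takes no time and is no camera call; for the wrist camera it gives the pose at the moment of the call.
- r.sign_off(): hands the job in; it is judged then, once.
Trained networks look in the newest picture that a camera, given by its name, has taken for a name from the list of things; names that differ only in an ending like _2 or _b are one class to them, and where a whole thing is asked for, a point or a joint stands for the part that bears it (a point fixed in the world has none). Each returns a list of dicts, best first, with "conf" (0 to 1); they miss things now and then, are a little off and sometimes report something else, mostly with a low value. They report only what shows in the picture. A call takes as long as a camera call. They do not tell look-alikes from the thing itself.
- cams.masks_of(query, camera): "region" (384x512 bool, what is visible of it) and "box" ([left, top, right, bottom] in pixels, round what is visible of it).
- cams.tip_of(query, camera): "pixel" ([row, column] in pixels: a listed point, or the origin of a listed thing).
The state is a dict: "time_s": time; "joint_positions": joint angles; "joint_vel": joint speeds; "joint_efforts": joint torques, N m; "eef_pos": TCP position; "ee_rot": TCP orientation; "contact_force": force on the tool from outside, world axes, zero at the start; "torque": the same for the moment, N m; "width": finger opening in m; "gripper_force": force on a finger pad.
Only numpy, scipy, OpenCV 4.12 (cv2) and the standard library are available. Lean on these libraries where they do the work, as an engineer would, in place of code of your own. Each camera call takes 0.05 s, during which the arm holds its last target. There are 200 camera calls.

### The job

Put the dive tally back to zero: with a fingertip, flick the lobes of its wheel anticlockwise (seen from above), lightly, until the lobe with the round stud on top stands at the arrow on the hub. Let the wheel settle one click short of the arrow for a moment, then give it one last single click, and never let it run past. Pinch, lift or carry nothing, and leave the gear lying around the tally where it is.

Things in the scene. Friction and masses are not known exactly. Their poses are not given: they have to be found in the camera images.
- tally: dive tally, screwed down, cannot move: square wooden base 150 x 150 x 10 mm, round hub 90 mm across on it up to z = 24 mm, over that a flat grey six-lobed wheel on an upright axle. Origin: centre of the base's underside, straight below the axle; z up, +x the way the arrow points. Beyond 46 mm from the axle all is free above the base top (z = 10 mm), save for the lobes
- axle (a point): centre of the wheel, on its upright axle, 26 mm above the table, at the wheel's underside. The wheel: a disc of radius 42 mm, z = 26 to 36 mm, with six straight lobes 60 degrees apart, radial bars 10 mm wide that reach 72 mm from the axle, z = 26 to 46 mm. The gap between neighbouring lobes is about 50 mm wide at 60 mm from the axle
- arrow (a point): tip of the fixed black arrow, 40 mm long, on the steel cap (48 mm across) on the axle: 37 mm from the axle along the tally's +x, 47 mm above the table
- tally_wheel (a joint): angle of the wheel in rad, growing anticlockwise seen from above: the studded lobe's angle from the tally's +x; 0 at the arrow. One click is 1.047 rad; a spring pawl holds the wheel at multiples of it. About 3 N at a lobe's end drives it; past half a click it jumps on to the next rest by itself within 0.3 s. It starts 2, 3 or 4 clicks short (-2.09, -3.14 or -4.19)
- stud (a point): top centre of the round stud (13 mm across, 10 mm tall) that stands on one of the wheel's lobes, 58 mm from the axle, 56 mm above the table
- dive_light: dive light, black rubberised torch lying along its x axis, 120 mm long, 50 mm across the head, on flat feet; origin under its middle (leave alone)
- fin_buckle: spare fin buckle, flat plastic frame 60 x 54 x 12 mm; origin under its middle (leave alone)
- mask_box: clear polycarbonate mask box 100 (x) x 170 (y) x 75 mm tall with a latch tab on its -x side; origin under its middle (leave alone)
- shell_dish: ceramic dish in the shape of a scallop shell, about 145 x 135 mm, 27 mm tall; origin under its middle (leave alone)
- snorkel: folded-down snorkel tube lying flat, about 240 x 75 mm, 22 mm thick; origin under its middle (leave alone)
- sunscreen: upright sunscreen bottle, 52 mm across, 150 mm tall; origin under its middle (leave alone)
- tumbler: ceramic tumbler standing upright, 72 mm across, 90 mm tall; origin under its middle (leave alone)
There are look-alikes about, which are no part of the job. Leave any red look-alike of the tally alone.

How it is judged:
By the outcome, as a careful person would: the job done as asked, in the order asked, and still so for the second after the job is handed in, with the robot touching nothing.
It also fails if it takes over 64 s, if anything falls off the work surface, if the arm or the gripper's body presses on something with over 40 N, if the wrist force passes 120 N, or if a joint passes its speed limit or range.

## Working session

There is one attempt and no reset: what is moved stays moved. The work goes in short steps, Python scripts to look and compute and a shell command to move; the robot and the scene stay as the last step left them, time stands still between calls to the robot, and variables do not carry over. Pictures are saved under pics/ and viewed, at most 10 in all, crops included, and the job is handed in when it is done.

```bash
ls; mkdir -p pics; python3 - <<'E'
from bench import r,cams
import cv2,numpy as np
o=r.get_obs();print(o['time_s'],o['eef_pos'],o['ee_rot'],o['width'])
for c in ('top','side'):
    im=cams.capture(c);cv2.imwrite(f'pics/{c}0.png',im[:,:,::-1])
    for q in ('tally','axle','arrow','stud'):
        print(c,q,[(np.round(d['pixel']).tolist(),round(d['conf'],2)) for d in cams.tip_of(q,c)])
    k=cams.calibration(c);print(k)
E
```

```text
pics
0.0 [0.19605403 0.61886416 0.21810107] [-3.13891278e+00  6.24339879e-05  2.83485150e+00] 0.08561130344675463
top tally [([273.0, 314.0], 0.91), ([289.0, 180.0], 0.83), ([214.0, 230.0], 0.78)]
top axle [([210.0, 229.0], 0.95), ([291.0, 176.0], 0.82), ([274.0, 318.0], 0.57)]
top arrow [([280.0, 184.0], 0.97), ([259.0, 327.0], 0.67), ([201.0, 239.0], 0.61)]
top stud [([275.0, 182.0], 0.72), ([229.0, 238.0], 0.69), ([229.0, 102.0], 0.62), ([253.0, 327.0], 0.57)]
{'fx': 406.93006797150554, 'fy': 406.93006797150554, 'cx': 257.39716895350955, 'cy': 197.2867754425375, 'distortion': array([-0.10756937,  0.        ,  0.        ,  0.        ,  0.        ]), 'R': array([[ 0.02988914, -0.99952569, -0.00741896],
       [-0.99587392, -0.02914205, -0.08594112],
       [ 0.08568415,  0.00995706, -0.9962726 ]]), 't': array([-0.00262767,  0.56384222,  1.21030263])}
side tally [([261.0, 255.0], 0.76), ([208.0, 149.0], 0.68), ([190.0, 228.0], 0.64)]
side axle [([258.0, 255.0], 0.86), ([182.0, 227.0], 0.85), ([199.0, 147.0], 0.65), ([219.0, 232.0], 0.32)]
side arrow [([246.0, 266.0], 0.83), ([194.0, 159.0], 0.75), ([174.0, 240.0], 0.69), ([182.0, 227.0], 0.56)]
side stud [([192.0, 221.0], 0.62), ([184.0, 166.0], 0.58), ([161.0, 219.0], 0.55), ([340.0, 332.0], 0.21)]
{'fx': 401.3218365393084, 'fy': 401.3218365393084, 'cx': 249.41756532764757, 'cy': 187.39010967512527, 'distortion': array([-0.03319966,  0.        ,  0.        ,  0.        ,  0.        ]), 'R': array([[ 0.68418534, -0.72927639, -0.00680874],
       [-0.53842724, -0.49879524, -0.67919027],
       [ 0.49192126,  0.46835803, -0.73393067]]), 't': array([-0.35148252,  0.32856431,  1.10867905])}
```

View pics/top0.png

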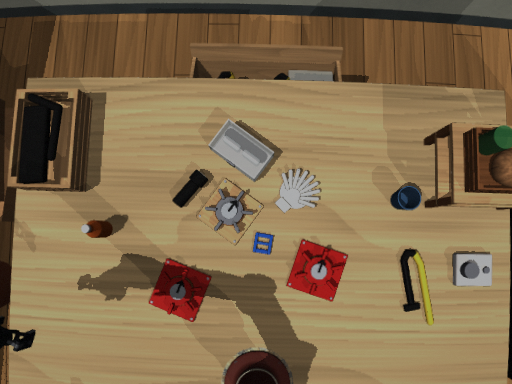

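View pics/side0.png

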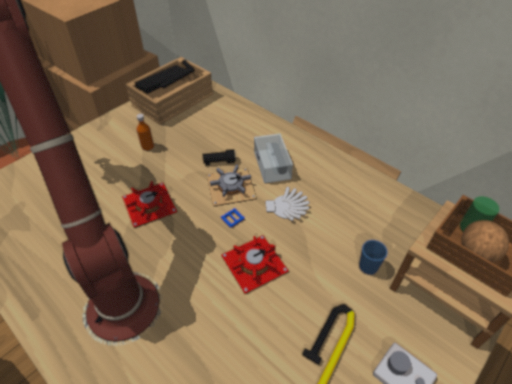

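The real tally is the grey wheel on a wooden base at top (row 210, col 230) and side (182, 228). The red look-alikes are at top (290, 178) and (272, 318). The torch, mask box, dish and buckle lie around the grey one. Next I'll measure it and take a close crop.

```bash
cat > h.py <<'E'
import numpy as np,cv2
from bench import r,cams
def K(k): return np.array([[k['fx'],0,k['cx']],[0,k['fy'],k['cy']],[0,0,1.]])
def ray(k,rc,z):
    u=cv2.undistortPoints(np.array([[[rc[1],rc[0]]]],float),K(k),np.array(k['distortion']))[0,0]
    d=k['R'].T@np.array([u[0],u[1],1]);c=-k['R'].T@k['t'];return c+d*(z-c[2])/d[2]
def proj(k,X): return cv2.projectPoints(np.array(X,float).reshape(-1,1,3),cv2.Rodrigues(np.array(k['R']))[0],np.array(k['t']),K(k),np.array(k['distortion']))[0][:,0]
def ortho(k,im,c,z,half=.13,n=520):
    # metric picture at height z: right = -y, up = +x
    g=np.linspace(-half,half,n);Y,X=np.meshgrid(c[1]-g,c[0]-g)
    p=proj(k,np.stack([X,Y,0*X+z],-1)).reshape(n,n,2).astype(np.float32)
    return cv2.remap(im,p[...,0],p[...,1],cv2.INTER_CUBIC)
E
python3 - <<'E'
from h import *
P={'top':{'tally':(214,230,0),'axle':(210,229,.026),'arrow':(201,239,.047),'stud':(229,238,.056)},'side':{'tally':(190,228,0),'axle':(182,227,.026),'arrow':(174,240,.047),'stud':(192,221,.056)}}
for c in P:
    k=cams.calibration(c)
    for q,(a,b,z) in P[c].items(): print(c,q,ray(k,(a,b),z).round(4))
k=cams.calibration('top');c=ray(k,(210,229),.026)
im=cv2.imread('pics/top0.png');a=ortho(k,im,c,.046,.1,400)
k=cams.calibration('side');im=cv2.imread('pics/side0.png');b=ortho(k,im,c,.046,.1,400)
cv2.imwrite('pics/o0.png',np.hstack([a,b]))
E
```

```text
top tally [0.5115 0.0973 0.    ]
top axle [0.5224 0.0987 0.026 ]
top arrow [0.549  0.0682 0.047 ]
top stud [0.4658 0.0679 0.056 ]
side tally [0.5055 0.0948 0.    ]
side axle [0.5137 0.1063 0.026 ]
side arrow [0.5577 0.0855 0.047 ]
side stud [0.4492 0.0671 0.056 ]
```

View pics/o0.png

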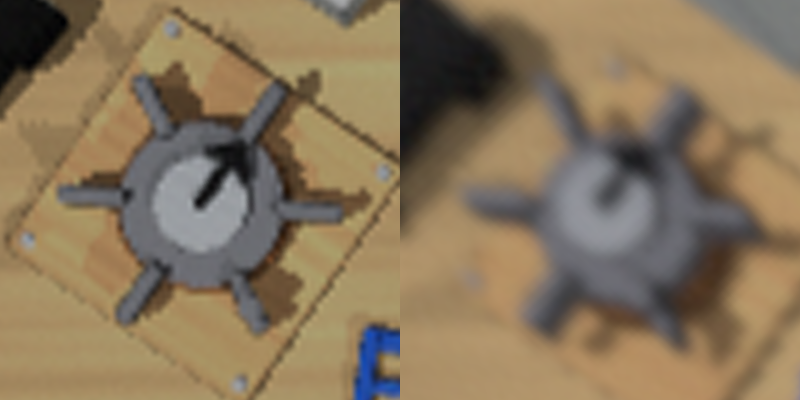

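The top view shows the grey wheel with its arrow up-right, at a world yaw of about -35°. The axle is at about (0.521, 0.098), and the side view agrees. The networks put the stud on the lobe at lower right, 2 clicks short, which I'll confirm with the wrist camera. Next I'll close the fingers and hover near the gap behind the arrow's lobe.

```bash
cat >> h.py <<'E'
from scipy.spatial.transform import Rotation as Ro
def rel(targets,R=None,p=None):
    o=r.get_obs();R=Ro.from_euler('xyz',o['ee_rot']);p=o['eef_pos']
    for x,y,z,yaw in targets:
        T=Ro.from_euler('xyz',[np.pi,0,np.radians(yaw)])
        print((R.inv().apply(np.array([x,y,z])-p)*100).round(2),np.degrees((R.inv()*T).as_rotvec()).round(1))
AX=np.array([.5214,.098])
def pol(rad,deg): return AX+rad*np.array([np.cos(np.radians(deg)),np.sin(np.radians(deg))])
E
python3 - <<'E'
from h import *
k=cams.calibration('top');print(ray(k,(228,95),.1))
rel([(*pol(.068,-65),.2,25),(*pol(.068,-65),.2,60)])
E
```

```text
[0.45437886 0.47977345 0.1       ]
[-51.35 -44.91   1.93] [ -0.    0.  137.4]
[-51.35 -44.91   1.93] [ -0.    0.  102.4]
```

```bash
python3 -m handwheel '255 -51.4 -44.9 0 0 0 137;255 -51.4 -44.9 0 0 0 137;255 -51.4 -44.9 0 0 0 137;255 -51.4 -44.9 0 0 0 137;255 -51.4 -44.9 0 0 0 137;255 -51.4 -44.9 0 0 0 137;255 -51.4 -44.9 0 0 0 137;255 -51.4 -44.9 0 0 0 137;255 -51.4 -44.9 0 0 0 137;255 -51.4 -44.9 0 0 0 137' 20
python3 - <<'E'
from h import *
rel([(*pol(.068,-65),.2,25)])
E
```

```text
time_s: 1.75
eef_pos: [0.5219, 0.0842, 0.2198]
ee_rot: [3.141, -0.001, 0.955]
contact_force: [1.0, 0.6, 0.3]
width: 0.0002
gripper_force: 0.0
[-2.27  5.07  1.97] [ 0.  -0.1 29.7]
```

```bash
python3 -m handwheel '255 -2.3 5.1 0 0 0 30;255 -2.3 5.1 0 0 0 30;255 -2.3 5.1 0 0 0 30;255 -2.3 5.1 0 0 0 30;255 -2.3 5.1 0 0 0 30' 
python3 - <<'E'
from h import *
k=cams.calibration('wrist');im=cams.capture('wrist')[:,:,::-1]
for q in ('axle','arrow','stud'):
    for d in cams.tip_of(q,'wrist'): print(q,d['pixel'],round(d['conf'],2),ray(k,d['pixel'],{'axle':.026,'arrow':.047,'stud':.056}[q]).round(4))
for q in ('dive_light','mask_box','fin_buckle','shell_dish'): print(q,[(d['box'],d['conf']) for d in cams.masks_of(q,'wrist')][:1])
cv2.imwrite('pics/w1.png',np.hstack([cv2.resize(im,(480,360)),cv2.resize(ortho(k,im,AX,.046,.09,360),(320,360))]))
E
```

```text
time_s: 2.38
eef_pos: [0.5494, 0.0378, 0.2194]
ee_rot: [-3.141, -0.0, 0.439]
contact_force: [0.1, -0.1, 0.1]
width: 0.0001
gripper_force: 0.0
axle [163.7, 194.2] 0.68 [0.5215 0.0989 0.026 ]
arrow [150.5, 220.0] 0.81 [0.5502 0.0785 0.047 ]
arrow [284.1, 15.8] 0.66 [0.3105 0.2295 0.047 ]
arrow [17.5, 294.7] 0.34 [0.6914 0.0659 0.047 ]
stud [275.1, 21.3] 0.95 [0.3326 0.2221 0.056 ]
stud [226.1, 192.2] 0.83 [0.4672 0.0728 0.056 ]
dive_light [([45.2, 3.4, 172.8, 100.1], 0.56)]
mask_box [([232.6, 1.6, 402.7, 114.9], 0.69)]
fin_buckle []
shell_dish [([316.7, 123.4, 447.2, 243.4], 0.79)]
```

View pics/w1.png

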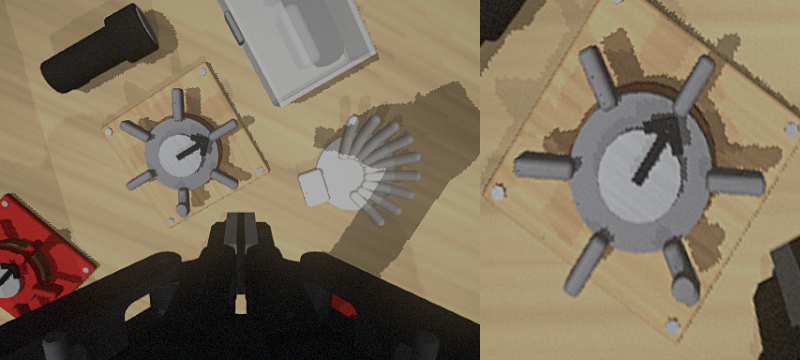

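The wrist view confirms it. The stud stands on the lobe at the lower right (left half, pixel 183, 208), at -154° in the world. The arrow is at -35°, so the wheel starts exactly 2 clicks short. Now I'll lower into the gap at -65°.

```bash
python3 - <<'E'
from h import *
rel([(*pol(.067,-65),.058,25)])
E
python3 -m handwheel '255 0 0 5 0 0 0;255 0 0 10 0 0 0;255 0 0 13 0 0 0;255 0 0 15 0 0 0;255 0 0 16.1 0 0 0;255 0 0 16.1 0 0 0'
python3 - <<'E'
from h import *
rel([(*pol(.067,a),.058,a+90) for a in range(-60,-14,5)])
print(pol(.067,-65))
E
```

```text
[ 0.02  0.02 16.13] [-0. -0.  0.]
time_s: 3.52
eef_pos: [0.5493, 0.0374, 0.058]
ee_rot: [-3.141, 0.001, 0.436]
contact_force: [0.5, -0.2, -0.0]
width: -0.0001
gripper_force: 0.0
[ 0.62  0.   -0.  ] [-0.  0. -5.]
[ 1.2  -0.07 -0.  ] [ -0.   0. -10.]
[ 1.77 -0.2  -0.  ] [ -0.   0. -15.]
[ 2.33 -0.38 -0.  ] [ -0.   0. -20.]
[ 2.87 -0.6  -0.  ] [ -0.   0. -25.]
[ 3.39 -0.87 -0.  ] [ -0.   0. -30.]
[ 3.88 -1.18 -0.  ] [ -0.   0. -35.]
[ 4.34 -1.54 -0.  ] [ -0.   0. -40.]
[ 4.77 -1.93 -0.  ] [ -0.   0. -45.]
[ 5.17 -2.36 -0.  ] [ -0.   0. -50.]
[0.54971542 0.03727738]
```

```bash
python3 -m handwheel '255 0.6 0 0 0 0 -5;255 1.2 -0.1 0 0 0 -10;255 1.8 -0.2 0 0 0 -15;255 2.3 -0.4 0 0 0 -20;255 2.9 -0.6 0 0 0 -25;255 3.4 -0.9 0 0 0 -30;255 3.9 -1.2 0 0 0 -35;255 4.1 -1.35 0 0 0 -37.5;255 4.35 -1.55 0 0 0 -40'
python3 - <<'E'
from h import *
k=cams.calibration('top');im=cams.capture('top')[:,:,::-1]
print([(d['pixel'],round(d['conf'],2),ray(k,d['pixel'],.056).round(4)) for d in cams.tip_of('stud','top')])
o=r.get_obs();print(o['time_s'],o['contact_force'])
rel([(*pol(.067,a),.058,a+90) for a in (-22.5,-20,-17.5)])
k2=cams.calibration('wrist');iw=cams.capture('wrist')[:,:,::-1]
cv2.imwrite('pics/a1.png',np.hstack([ortho(k,np.ascontiguousarray(im),AX,.046,.1,400),cv2.resize(iw,(400,400))]))
E
```

```text
time_s: 4.65
eef_pos: [0.5826, 0.0697, 0.059]
ee_rot: [3.141, -0.0, 1.136]
contact_force: [-0.0, -0.2, -0.1]
width: -0.0001
gripper_force: 0.0
[([252.1, 323.8], 0.93, array([ 0.4054, -0.1857,  0.056 ])), ([231.2, 237.4], 0.53, array([0.4592, 0.0695, 0.056 ]))]
4.75 [ 0.36151814 -0.39453471  0.51871868]
[ 0.23 -0.03  0.06] [ 0.  -0.  -2.5]
[ 0.52 -0.04  0.06] [ 0. -0. -5.]
[ 0.81 -0.08  0.06] [ 0.  -0.  -7.5]
```

View pics/a1.png

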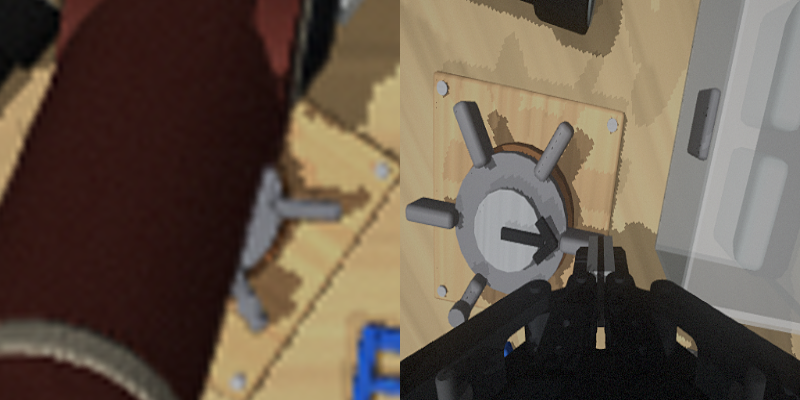

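```bash
python3 - <<'E'
from h import *
k=cams.calibration('wrist');iw=np.ascontiguousarray(cams.capture('wrist')[:,:,::-1])
o=r.get_obs();print(o['time_s'],o['eef_pos'],o['contact_force'])
print([(d['pixel'],round(d['conf'],2),ray(k,d['pixel'],.056).round(4)) for d in cams.tip_of('stud','wrist')])
p=o['eef_pos'];big=cv2.resize(iw[100:340,0:310],None,fx=2.5,fy=2.5,interpolation=cv2.INTER_CUBIC)
for X,c in (((p[0],p[1],p[2]-.025),(0,0,255)),((*pol(.072,-35),.046),(0,255,0)),((*pol(.058,-155),.056),(255,0,0)),((*pol(.058,-95),.056),(255,0,255))):
    u=proj(k,X)[0];print(u.round());cv2.circle(big,(int(u[0]*2.5),int((u[1]-100)*2.5)),5,c,1)
cv2.imwrite('pics/a2.png',big)
E
```

```text
4.85 [0.58224646 0.06971511 0.05840894] [ 0.19201055 -0.49386467 -0.4310861 ]
[([305.5, 69.5], 0.97, array([0.4695, 0.0742, 0.056 ]))]
[256. 218.]
[263. 247.]
[ 69. 307.]
[172. 323.]
```

View pics/a2.png

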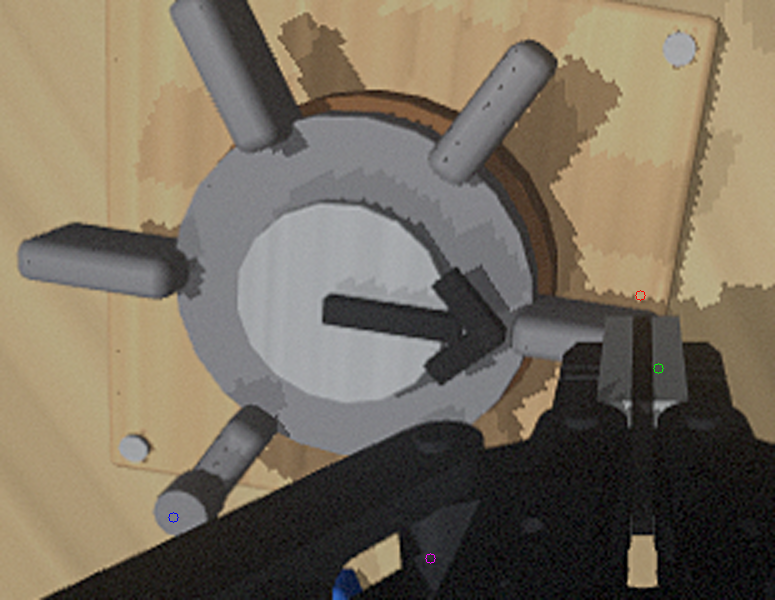

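```bash
python3 - <<'E'
from h import *
k=cams.calibration('wrist');o=r.get_obs();R=Ro.from_euler('xyz',o['ee_rot']);p=o['eef_pos']
C=-k['R'].T@k['t'];print('cam in tool',R.inv().apply(C-p).round(3))
for d in (-.02,0,.012,.025,.038):
    print(d,[proj(k,p+R.apply([a,b,d]))[0].round().tolist() for a,b in ((-.011,0),(0,0),(.011,0),(0,.01),(0,-.01))])
E
```

```text
cam in tool [ 0.065 -0.    -0.154]
-0.02 [[257.0, 274.0], [257.0, 252.0], [257.0, 229.0], [279.0, 252.0], [234.0, 252.0]]
0 [[256.0, 255.0], [257.0, 235.0], [257.0, 214.0], [276.0, 235.0], [237.0, 235.0]]
0.012 [[256.0, 245.0], [256.0, 226.0], [257.0, 207.0], [275.0, 226.0], [238.0, 226.0]]
0.025 [[256.0, 235.0], [256.0, 218.0], [256.0, 200.0], [274.0, 218.0], [239.0, 218.0]]
0.038 [[256.0, 227.0], [256.0, 211.0], [256.0, 194.0], [273.0, 211.0], [240.0, 211.0]]
```

```bash
python3 - <<'E'
from h import *
k=cams.calibration('side');im=np.ascontiguousarray(cams.capture('side')[:,:,::-1])
o=r.get_obs();p=o['eef_pos']
big=cv2.resize(im[110:230,150:310],None,fx=5,fy=5,interpolation=cv2.INTER_CUBIC)
for X,c in (((p[0],p[1],p[2]-.025),(0,0,255)),(p,(255,255,0)),((*pol(.072,-35),.046),(0,255,0)),((*pol(.072,-95),.046),(255,0,255))):
    u=proj(k,X)[0];print(u.round());cv2.circle(big,(int((u[0]-150)*5),int((u[1]-110)*5)),5,c,1)
cv2.imwrite('pics/s2.png',big)
E
```

```text
[248. 175.]
[248. 170.]
[251. 175.]
[244. 189.]
```

View pics/s2.png

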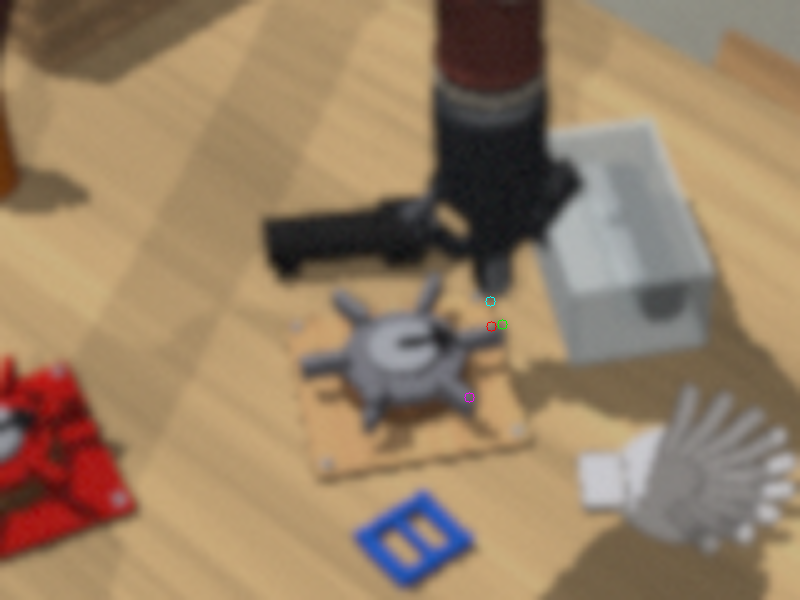

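The side view shows the fingertip at (495, 290), well above the predicted point at (490, 326). The real tip is therefore at about z = 70 mm, roughly 12 mm behind the TCP, and the finger passed over the lobe without touching it. The wheel hasn't moved. I'll move to the more open gap at -125° and go lower, watching the force.

```bash
python3 - <<'E'
from h import *
rel([(*pol(.075,-75),.085,15),(*pol(.063,-125),.085,-35)])
E
```

```text
[-5.74 -1.88 -2.67] [ 0.  0. 50.]
[-6.21 -7.8  -2.67] [  0.   0. 100.]
```

```bash
python3 -m handwheel '255 -1 -0.3 -2.7 0 0 10;255 -3 -1 -2.7 0 0 20;255 -5 -1.7 -2.7 0 0 30;255 -5.7 -3 -2.7 0 0 40;255 -6 -4.5 -2.7 0 0 50;255 -6.2 -6 -2.7 0 0 60;255 -6.2 -7.8 -2.7 0 0 70;255 -6.2 -7.8 -2.7 0 0 80;255 -6.2 -7.8 -2.7 0 0 90;255 -6.2 -7.8 -2.7 0 0 100'
python3 - <<'E'
from h import *
rel([(*pol(.063,-125),.045,-35),(*pol(.063,-125),.020,-35)])
E
```

```text
time_s: 6.2
eef_pos: [0.4854, 0.0467, 0.0854]
ee_rot: [-3.141, -0.0, -0.617]
contact_force: [0.8, 0.4, -0.7]
width: -0.0
gripper_force: 0.0
[0.01 0.04 4.04] [-0.  -0.  -0.3]
[0.01 0.04 6.54] [-0.  -0.  -0.3]
```

```bash
python3 -m handwheel '255 0 0 2 0 0 0;255 0 0 4 0 0 0;255 0 0 5 0 0 0;255 0 0 5.5 0 0 0;255 0 0 5.5 0 0 0'
python3 -m handwheel '255 0 0 0.3 0 0 0;255 0 0 0.6 0 0 0;255 0 0 0.9 0 0 0;255 0 0 0.9 0 0 0'
python3 - <<'E'
from h import *
k=cams.calibration('side');im=np.ascontiguousarray(cams.capture('side')[:,:,::-1])
big=cv2.resize(im[130:230,170:290],None,fx=5,fy=5,interpolation=cv2.INTER_CUBIC)
p=r.get_obs()['eef_pos'];print(p)
u=proj(k,p+[0,0,.012])[0];cv2.circle(big,(int((u[0]-170)*5),int((u[1]-130)*5)),5,(0,0,255),1)
cv2.imwrite('pics/s3.png',big)
rel([(*pol(.063,a),.021,a+90) for a in range(-120,-74,5)])
E
```

```text
time_s: 6.82
eef_pos: [0.4855, 0.0465, 0.0304]
ee_rot: [-3.142, -0.0, -0.611]
contact_force: [-0.1, 0.3, -0.8]
width: 0.0
gripper_force: 0.0
time_s: 7.32
eef_pos: [0.4852, 0.0466, 0.0211]
ee_rot: [3.141, 0.0, -0.611]
contact_force: [0.3, 0.6, 0.3]
width: 0.0001
gripper_force: 0.0
[0.48530876 0.0466252  0.0212343 ]
[ 0.56 -0.    0.02] [ 0.  0. -5.]
[ 1.1  -0.07  0.02] [  0.   0. -10.]
[ 1.64 -0.19  0.02] [  0.   0. -15.]
[ 2.16 -0.36  0.02] [  0.   0. -20.]
[ 2.67 -0.57  0.02] [  0.   0. -25.]
[ 3.16 -0.82  0.02] [  0.   0. -30.]
[ 3.62 -1.12  0.02] [  0.   0. -35.]
[ 4.06 -1.45  0.02] [  0.   0. -40.]
[ 4.46 -1.82  0.02] [  0.   0. -45.]
[ 4.84 -2.23  0.02] [  0.   0. -50.]
```

View pics/s3.png

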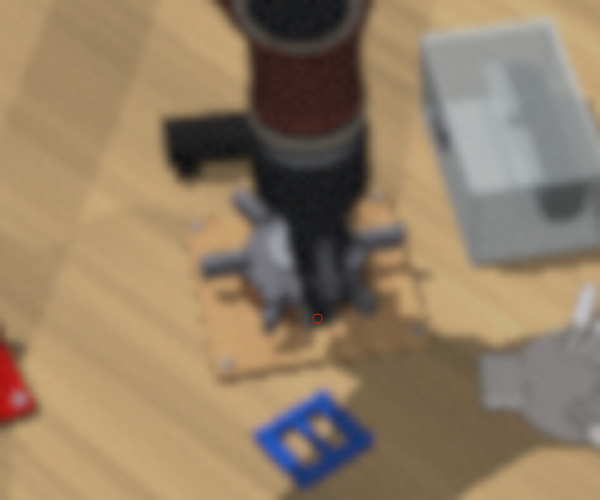

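The tip now sits at the predicted spot (317, 318), in the gap at about z = 33 mm, with no contact force. Now I'll push gently.

```bash
python3 -m handwheel '255 0.6 0 0 0 0 -5;255 1.1 -0.1 0 0 0 -10;255 1.6 -0.2 0 0 0 -15;255 2.2 -0.4 0 0 0 -20;255 2.7 -0.6 0 0 0 -25;255 3.2 -0.8 0 0 0 -30;255 3.4 -1 0 0 0 -32.5;255 3.6 -1.1 0 0 0 -35'
python3 - <<'E'
from h import *
cams.capture('wrist');k=cams.calibration('wrist')
for d in cams.tip_of('stud','wrist'):
    X=ray(k,d['pixel'],.056);v=X[:2]-AX;print(d['pixel'],round(d['conf'],2),X.round(3),np.hypot(*v).round(3),np.degrees(np.arctan2(v[1],v[0])).round(1))
o=r.get_obs();print(o['eef_pos'],o['contact_force'])
rel([(*pol(.063,a),.021,a+90) for a in (-88,-86,-84,-82,-80,-78,-76,-74,-72)])
E
```

```text
time_s: 8.38
eef_pos: [0.5204, 0.0347, 0.0211]
ee_rot: [3.141, 0.002, 0.001]
contact_force: [-2.8, -0.1, 1.2]
width: 0.0
gripper_force: 1.3
[0.5213784  0.03491594 0.02123122] [-0.8411349  -0.48519859 -1.04613701]
[ 0.22 -0.01  0.02] [ 0. -0. -2.]
[ 0.44 -0.02  0.02] [ 0. -0. -4.]
[ 0.66 -0.04  0.02] [ 0. -0. -6.]
[ 0.88 -0.07  0.02] [ 0. -0. -8.]
[ 1.1  -0.1   0.02] [  0.  -0. -10.]
[ 1.31 -0.15  0.02] [  0.  -0. -12.]
[ 1.53 -0.2   0.02] [  0.  -0. -14.]
[ 1.74 -0.25  0.02] [  0.  -0. -16.]
[ 1.95 -0.32  0.02] [  0.  -0. -18.]
```

Contact force is about 3 N, as expected. I'll creep on until it clicks, watching for the drop in force.

```bash
python3 -m handwheel '255 0.2 0 0 0 0 -2;255 0.4 0 0 0 0 -4;255 0.65 0 0 0 0 -6;255 0.65 0 0 0 0 -6;255 0.65 0 0 0 0 -6'
python3 - <<'E'
from h import *
for c in ('wrist','top','side'):
    im=cams.capture(c);k=cams.calibration(c);cv2.imwrite(f'pics/{c}_b.png',im[:,:,::-1])
    for d in cams.tip_of('stud',c):
        X=ray(k,d['pixel'],.056);v=X[:2]-AX
        if np.hypot(*v)<.1: print(c,d['pixel'],round(d['conf'],2),np.hypot(*v).round(3),np.degrees(np.arctan2(v[1],v[0])).round(1))
o=r.get_obs();print(o['eef_pos'],o['contact_force'])
E
```

```text
time_s: 9.1
eef_pos: [0.5289, 0.0352, 0.0216]
ee_rot: [3.141, -0.002, 0.105]
contact_force: [-0.2, -0.0, -0.3]
width: 0.0
gripper_force: 0.0
side [190.0, 232.4] 0.59 0.066 -127.8
[0.5279201  0.03501452 0.02139938] [0.50867737 0.11043    0.59317074]
```

```bash
python3 - <<'E'
import cv2,numpy as np
w=cv2.imread('pics/wrist_b.png');s=cv2.imread('pics/side_b.png')[150:210,190:270]
cv2.imwrite('pics/b.png',np.hstack([cv2.resize(w,(400,300),interpolation=3),cv2.resize(s,(400,300),interpolation=3)]))
E
```

```text
(no output)
```

View pics/b.png

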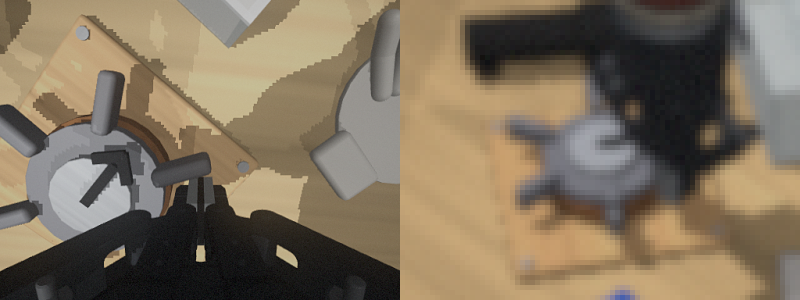

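The wheel stands near the crest at about +27°, with the lobe still just ahead of the finger. It needs a few degrees more. I'll go to about -77°, which also clears the following lobe.

```bash
python3 -m handwheel '255 0.25 0 0 0 0 -2;255 0.5 -0.1 0 0 0 -4;255 0.75 -0.1 0 0 0 -7;255 0.75 -0.1 0 0 0 -7;255 0.75 -0.1 0 0 0 -7;255 0.75 -0.1 0 0 0 -7;255 0.75 -0.1 0 0 0 -7;255 0.75 -0.1 0 0 0 -7'
python3 - <<'E'
from h import *
for c in ('wrist','side'):
    im=cams.capture(c);k=cams.calibration(c);cv2.imwrite(f'pics/{c}_c.png',im[:,:,::-1])
    for d in cams.tip_of('stud',c):
        X=ray(k,d['pixel'],.056);v=X[:2]-AX
        if np.hypot(*v)<.1: print(c,d['pixel'],round(d['conf'],2),np.hypot(*v).round(3),np.degrees(np.arctan2(v[1],v[0])).round(1))
    # lobe angles: grey brightness on ring r=62mm at z=.046
    a=np.arange(-180,180,2);X=np.array([[*pol(.062,t),.046] for t in a]);q=proj(k,X).astype(np.float32)
    v=cv2.remap(im,q[None,:,0],q[None,:,1],1)[0].astype(int);s=v.max(1)-v.min(1)
    print(c,[int(t) for t,ss,m in zip(a,s,v.mean(1)) if ss<15 and m>60])
o=r.get_obs();print(o['eef_pos'],o['contact_force'])
rel([(*AX+np.array([0,-.0]),.1,0)])
E
```

```text
time_s: 10.4
eef_pos: [0.535, 0.0368, 0.0213]
ee_rot: [3.142, 0.0, 0.227]
contact_force: [-0.9, -0.1, -1.0]
width: 0.0001
gripper_force: 0.0
wrist [-62, -60, -58, -56, -4, -2, 0, 2, 54]
side [191.7, 233.2] 0.82 0.074 -126.5
side [-180, -178, -176, -174, -172, -170, -168, -126, -124, -122, -120, -118, -116, -92, -90, -88, -86, -84, -82, -80, -78, -76, 56, 58, 60, 62, 122, 124, 126, 128, 130, 132]
[0.5350389  0.0367572  0.02131682] [-0.24187849  0.35968755 -0.18425373]
[ 0.05 -6.27 -7.87] [ 0.  0. 13.]
```

```bash
cat >> h.py <<'E'
def look(tag):
    for c in ('wrist','side'):
        im=cams.capture(c);k=cams.calibration(c);cv2.imwrite(f'pics/{c}_{tag}.png',im[:,:,::-1])
        for d in cams.tip_of('stud',c):
            X=ray(k,d['pixel'],.056);v=X[:2]-AX
            if np.hypot(*v)<.1: print(c,d['pixel'],round(d['conf'],2),np.hypot(*v).round(3),np.degrees(np.arctan2(v[1],v[0])).round(1))
        a=np.arange(-180,180,2);X=np.array([[*pol(.062,t),.046] for t in a]);q=proj(k,X).astype(np.float32)
        v=cv2.remap(im,q[None,:,0],q[None,:,1],1)[0].astype(int);s=v.max(1)-v.min(1)
        print(c,[int(t) for t,ss,m in zip(a,s,v.mean(1)) if ss<15 and m>60])
    o=r.get_obs();print(o['time_s'],o['eef_pos'],o['contact_force'])
E
python3 -m handwheel '255 0.2 0 0 0 0 -2;255 0.4 0 0 0 0 -4;255 0.4 0 0 0 0 -4;255 0.4 0 0 0 0 -4'
python3 -c "
from h import *
look('d')"
```

```text
time_s: 11.1
eef_pos: [0.539, 0.0376, 0.0213]
ee_rot: [3.142, -0.0, 0.296]
contact_force: [-0.2, 0.1, -0.8]
width: 0.0
gripper_force: 0.0
wrist [-62, -58, -56, -54, -52, -50, -2, 0, 2, 4, 6, 58]
side [190.2, 234.9] 0.84 0.069 -121.0
side [-176, -174, -172, -170, -168, -166, -164, -162, -124, -122, -120, -118, -116, -114, -112, -110, -86, -84, -82, -80, -78, -76, -74, -72, 64, 66, 68, 126, 128, 130, 132, 134, 136, 138]
11.3 [0.53892478 0.03764543 0.0213168 ] [-0.87588018 -0.36336781 -0.34035417]
```

```bash
python3 -m handwheel '255 0.2 0 0 0 0 -2;255 0.4 0.0 0 0 0 -4;255 0.6 0.0 0 0 0 -6;255 0.6 0 0 0 0 -6;255 0.6 0 0 0 0 -6'
python3 -c "
from h import *
look('e')
rel([(*pol(.063,a),.021,a+90) for a in (-68,-65,-62,-59)])"
```

```text
time_s: 11.92
eef_pos: [0.5446, 0.0394, 0.0213]
ee_rot: [-3.141, 0.0, 0.401]
contact_force: [-1.0, -0.3, -0.2]
width: 0.0002
gripper_force: 0.0
wrist [-56, -36, -34, -32, -30, -28, 22, 24, 26, 28, 140, 142, 144, 146, 148]
side [189.1, 244.2] 0.72 0.079 -98.0
side [-158, -156, -154, -152, -150, -148, -146, -108, -106, -104, -102, -100, -98, -96, -94, -92, -90, -82, -80, -78, -76, -74, -72, -70, -68, -66, -64, -62, 86, 88, 90, 92, 148, 150, 152, 154, 156, 158, 160]
12.125 [0.54459448 0.0393754  0.02127486] [ 0.79750115 -0.1866094   0.457623  ]
[ 0.05 -0.    0.03] [0. 0. 1.]
[ 0.38 -0.01  0.03] [ 0.  0. -2.]
[ 0.7  -0.03  0.03] [ 0.  0. -5.]
[ 1.03 -0.06  0.03] [ 0.  0. -8.]
```

The wheel has clicked once. The stud is at about -97° and the lobes are at -33° and 25°, so it's one click short. I'll lift out, let it settle, and go back to the gap at -125°.

```bash
python3 -m handwheel '255 0 0 -2 0 0 0;255 0 0 -4 0 0 0;255 0 0 -6 0 0 0;255 0 0 -6 0 0 0'
python3 - <<'E'
from h import *
rel([(*pol(.080,-95),.081,-5),(*pol(.063,-125),.081,-35)])
look('f')
E
```

```text
time_s: 12.62
eef_pos: [0.5457, 0.0393, 0.0825]
ee_rot: [3.14, -0.003, 0.401]
contact_force: [0.5, -0.1, -0.8]
width: 0.0001
gripper_force: 0.0
[-3.7   0.71  0.14] [ 0.  -0.2 28. ]
[-5.29 -3.01  0.13] [-0.  -0.2 58. ]
wrist [-98, -96, -94, -92, -90, -88, -86, -84, -82, -36, -34, -32, -30, 22, 24, 26, 28, 82, 84, 86, 88, 142, 144, 146, 148]
side [188.9, 238.6] 0.75 0.068 -109.8
side [-158, -156, -154, -152, -150, -148, -146, -108, -106, -104, -102, -100, -98, -96, -94, -92, -90, -48, -46, -44, -42, -40, -38, -36, -34, -32, -30, -28, -26, -24, -22, -20, -18, -16, -14, -12, -10, -8, -6, -4, 22, 24, 26, 86, 88, 90, 92, 148, 150, 152, 154, 156, 158, 160]
12.825 [0.54392276 0.03956119 0.08035173] [-0.06413082  0.78419524 -0.9095823 ]
```

```bash
python3 -m handwheel '255 -2 0.7 0 0 0 10;255 -3.7 0.7 0 0 0 20;255 -4.5 -1 0 0 0 30;255 -5 -2 0 0 0 40;255 -5.3 -3 0 0 0 50;255 -5.3 -3 0 0 0 58;255 -5.3 -3 0 0 0 58;255 -5.3 -3 0 0 0 58'
python3 -c "
from h import *
look('g')
rel([(*pol(.063,-125),.021,-35)])"
```

```text
time_s: 13.82
eef_pos: [0.4841, 0.0462, 0.081]
ee_rot: [3.141, 0.0, -0.609]
contact_force: [1.6, 1.0, -0.3]
width: -0.0
gripper_force: 0.0
wrist [166.5, 228.5] 0.89 0.056 -93.6
wrist [-156, -154, -152, -150, -148, -146, -144, -142, -140, -138, -136, -96, -94, -92, -90, -42, -40, -38, -36, -34, -32, 22, 24, 26, 28, 80, 82, 84, 86, 88, 100]
side [187.7, 228.8] 0.65 0.055 -138.8
side [189.8, 238.3] 0.55 0.071 -111.9
side [-158, -156, -154, -152, -150, -148, -146, -108, -106, -104, -102, -100, -98, -96, -94, -92, -48, -46, -44, -42, -40, -38, -36, 86, 88, 90, 92, 146, 148, 150, 152, 154, 156, 158, 160]
14.025 [0.48421906 0.04613293 0.08132083] [-0.29415439 -1.13978243  0.53453975]
[ 0.07 -0.08  6.03] [-0.  0.  0.]
```

The wrist camera sees the stud at -94°, 56 mm out, so the wheel has settled one click short. Down again and push.

```bash
python3 -m handwheel '255 0 0 2 0 0 0;255 0 0 4 0 0 0;255 0 0 5 0 0 0;255 0 -0.1 6 0 0 0;255 0 -0.1 6 0 0 0;255 0 -0.1 6 0 0 0'
python3 -m handwheel '255 0.6 0 0 0 0 -5;255 1.1 -0.1 0 0 0 -10;255 1.6 -0.2 0 0 0 -15;255 2.2 -0.4 0 0 0 -20;255 2.7 -0.6 0 0 0 -25;255 3.2 -0.8 0 0 0 -30;255 3.6 -1.1 0 0 0 -35;255 4.05 -1.45 0 0 0 -40;255 4.45 -1.8 0 0 0 -45;255 4.7 -2 0 0 0 -48'
python3 -c "
from h import *
look('h')
rel([(*pol(.063,a),.021,a+90) for a in (-75,-73,-71,-69,-67)])"
```

```text
time_s: 14.78
eef_pos: [0.4851, 0.047, 0.0217]
ee_rot: [-3.141, -0.001, -0.611]
contact_force: [-0.1, 0.4, 1.0]
width: 0.0001
gripper_force: 0.0
time_s: 16.02
eef_pos: [0.5347, 0.0364, 0.0217]
ee_rot: [-3.142, 0.0, 0.229]
contact_force: [-1.0, 0.7, 0.8]
width: -0.0001
gripper_force: 0.3
wrist [228.7, 234.6] 0.89 0.057 -59.8
wrist [-66, -64, -62, -60, -56, -4, -2, 0, 2, 52, 54]
side [183.4, 245.5] 0.92 0.064 -80.3
side [-178, -176, -174, -172, -170, -168, -126, -124, -122, -120, -118, -116, -114, -92, -90, -88, -86, -84, -82, -80, -78, -76, -74, 58, 60, 62, 122, 124, 126, 128, 130, 132, 134]
16.225 [0.53502624 0.03660301 0.02151238] [ 0.01162964  0.41352783 -0.93204703]
[0.27 0.01 0.05] [ 0. -0. -2.]
[ 0.49 -0.    0.05] [ 0. -0. -4.]
[ 0.71 -0.02  0.05] [ 0. -0. -6.]
[ 0.93 -0.05  0.05] [ 0. -0. -8.]
[ 1.15 -0.09  0.05] [  0.  -0. -10.]
```

```bash
python3 -m handwheel '255 0.25 0 0 0 0 -2;255 0.5 0 0 0 0 -4;255 0.7 0 0 0 0 -6;255 0.9 0 0 0 0 -8;255 1 0 0 0 0 -9;255 1 0 0 0 0 -9;255 1 0 0 0 0 -9;255 1 0 0 0 0 -9'
python3 -c "
from h import *
look('i')"
```

```text
time_s: 17.23
eef_pos: [0.5444, 0.0388, 0.0213]
ee_rot: [-3.142, 0.0, 0.384]
contact_force: [0.4, -0.7, 0.2]
width: -0.0004
gripper_force: 0.0
wrist [186.2, 214.7] 0.6 0.058 -32.8
wrist [-60, -58, -56, -36, -34, -32, -30, 22, 24, 26, 28, 140, 142, 144, 146, 148]
side [176.2, 247.2] 0.69 0.059 -48.4
side [-158, -156, -154, -152, -150, -148, -146, -108, -106, -104, -102, -100, -98, -96, -94, -92, -90, -82, -80, -78, -76, -74, -72, -70, -68, -66, -64, -62, 86, 88, 90, 92, 146, 148, 150, 152, 154, 156, 158, 160]
17.425 [0.54440898 0.0388064  0.02128677] [-0.80465343  0.0289816   0.41141165]
```

The stud is at about -33°, where the arrow points. I'll lift clear and check once more.

```bash
python3 -m handwheel '255 0 0 -3 0 0 0;255 0 0 -6 0 0 0;255 0 0 -9 0 0 0;255 0 0 -12 0 0 0;255 0 0 -15 0 0 0;255 0 0 -18 0 0 0;255 0 0 -18 0 0 0;255 0 0 -18 0 0 0'
python3 - <<'E'
from h import *
look('j')
k=cams.calibration('wrist');im=cv2.imread('pics/wrist_j.png')
cv2.imwrite('pics/j.png',np.hstack([cv2.resize(im,(480,360)),ortho(k,im,AX,.046,.09,320)[:320].copy() if 0 else cv2.resize(ortho(k,im,AX,.046,.09,360),(320,360))]))
E
```

```text
time_s: 18.42
eef_pos: [0.5437, 0.0391, 0.2006]
ee_rot: [-3.141, 0.001, 0.384]
contact_force: [0.9, -0.1, -0.8]
width: 0.0002
gripper_force: 0.0
wrist [135.0, 239.0] 0.76 0.058 -31.8
wrist [-156, -154, -152, -150, -96, -94, -92, -90, -88, -36, -34, -32, -30, 22, 24, 26, 28, 80, 82, 84, 86, 88, 142, 144, 146, 148]
side [177.9, 244.4] 0.92 0.05 -57.8
side [-158, -156, -154, -152, -150, -148, -146, -108, -106, -104, -102, -100, -98, -96, -94, -92, -48, -46, -44, -42, -40, -38, -36, -34, -32, -30, -28, 22, 24, 26, 86, 88, 90, 92, 148, 150, 152, 154, 156, 158, 160]
18.625 [0.54379497 0.03890536 0.20021865] [0.759973   1.00367439 0.41323428]
```

View pics/j.png

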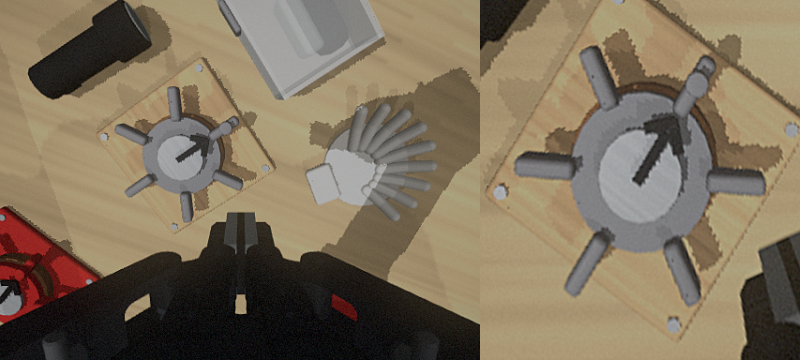

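The stud (left half, pixel 232, 124) stands on the lobe at the arrow. The gear is where it was and the arm is clear.

```bash
python3 -c "
from bench import r
print(r.sign_off())"
```

```text
the job is handed in; nothing more can be done
None
```

The dive tally is back at zero: two light anticlockwise flicks, a pause settled one click short, then one last single click put the studded lobe at the arrow, and the job was handed in at about 18.6 s.

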